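# Tip broken specimens through the scrap box's spring flap

### The arm

A 6-joint arm with a two-finger parallel gripper is mounted at the origin on a cart in front of the work surface, level with it; the furniture and walls round the work are solid. World frame = base frame: x ahead of the robot, y to its left, z up, the work surface at z = 0. Lengths are in m, angles in degrees, forces in N, time in s.
With the tool pointing down it reaches from about 0.4 to 0.825 m from the base axis. Payload 7 kg.
Tool frame: the origin (TCP) lies at the very end of the fingers, on their centre line; the grasp point (between the pads) lies 19 mm behind it (ctrl.grasp_offset is the distance from the TCP to the grasp point, in m); z points along the fingers, y is the line along which they close (so a half turn about z gives the same grasp; the last joint's range is limited). The gripper opens to 88 mm and grips with 3 to 60 N. Pads are 19 mm wide; open, the fingers measure 130 mm over their backs; the gripper's body (78 mm by 193 mm) begins 47 mm behind the grasp point.
Start: joints at [82.34, 20.546, 0.682, 0, -70.136, -16.507], TCP at [0.276, 0.616, 0.227] pointing down, gripper open.
Joint ranges: [-176.03, 176.03], [-82.01, 121.73], [-58.28, 71.71], [-173.87, 95.51], [-174.79, -0.11], [-173.66, 173.66]. Speed limits (degrees/s): [136.94, 136.94, 172.46, 180, 180, 180].

### API

Orientations are given as [roll, pitch, yaw] about the fixed x, y, z axes, in that order (R = Rz(yaw) Ry(pitch) Rx(roll)).
In Python, from plant import ctrl gives the robot as it stands. The module is installed in compiled form; this text tells all that it offers.
- The arm moves only by the tool jog_arm, never from a script. Its argument "plan" is a list that holds one entry, the list of rows, each a list of 7 numbers: the opening, from 0 (shut) to 1 (fully open), then the shift along the tool's x, y, z in m, then the turn, a rotation vector about the tool's x, y, z in degrees. A call has 1 to 20 rows; each row is the pose to reach, as a shift and turn from the pose commanded when the call began, along the tool's axes at that moment; what a row does not reach only later rows make up. A row lasts 1/8 s, in which the tool goes at most 62.5 mm and 10.7 degrees, less where a joint would pass 70% of its speed; a pose out of reach is approached as far as the arm can. A call with a gripper value outside its range is refused whole. The fingers move at their own pace and stop on an object; the grip force is fixed at half the most. Time passes only in rows, so rows that repeat a pose let the fingers close. It gives the time, the measured TCP pose, the force, the opening and the grip force at its end, in the units of the state.
- ctrl.get_obs(): the state, without advancing time (a new reading comes with each control period).
- ctrl.snapshot(name): name is "scene" or "top" or "wrist"; returns a dict with "image" (384x512x3 uint8, red, green, blue), "vertical_fov" (degrees; the focal length in pixels is half the picture's height over the tangent of half this angle, whatever the lens; pixels are square), "cx", "cy" (the principal point, pixels), "R" (3x3) and "t" (3): a world point X has camera coordinates R X + t; the wrist camera has in their place "T_tool_cam" (4x4, takes a point from camera to tool coordinates, whose origin is the TCP and whose axes are the flange's). Camera axes: x right, y down, z forward; pixel columns grow to the right and rows downward; lengths in m; the calibration is good to about 2 mm. The wrist camera is an equidistant fisheye: a pixel r from the principal point sees the ray r / f radians off the axis. A picture is of the moment at which its call begins: read the wrist's pose just before it. There is no depth.
- ctrl.close_job(): hands the job in; it is judged then, once.
The state is a dict: "clock": time; "joint_pos": joint angles; "qvel": joint speeds; "tau": joint torques, N m; "tool_pos": TCP position; "orientation": TCP orientation; "force": force on the tool from outside, world axes, zero at the start; "moment": the same for the moment, N m; "opening": finger opening in m; "gripper_force": force on a finger pad.
Only numpy, scipy, OpenCV 4.12 (cv2) and the standard library are available. Lean on these libraries where they do the work, as an engineer would, in place of code of your own. Each camera call takes 0.05 s, during which the arm holds its last target. There are 200 camera calls.

### The job

Pick up the hand tray by its handle and empty the four broken specimen halves into the scrap box: push the sprung flap in with the tray's open nose without ramming the box, tip the tray, and keep its rim holding the flap open until the last piece has dropped inside. Then draw the tray out so that the flap shuts and set the tray down flat on the worktop. The fracture edges are sharp, so touch neither the pieces nor the flap with the gripper, and leave the caliper, marker and vials where they are.

Things in the scene. Friction and masses are not known exactly. Their poses are not given: they have to be found in the camera images.
- scrap_box: grey sheet-metal scrap box fixed to the worktop, 160 deep (x) x 160 wide (y) x 200 high (z), sheet 4 mm; origin centre of its underside, x from its front to its back. Front upright to 100 mm height, then sloping back at 45 degrees to the top (front edge of the top 100 mm behind the front). The slope has an opening shut by the flap. Feet reach 21 mm beyond the sides, 6 mm high
- box_sill (a point): middle of the lower edge (sill) of the box's opening, on the outer face of the slope, 116 mm above the worktop; axes as the box. The opening is 108 mm wide (y) and reaches 82 mm up the slope to the hinge (58 mm back, 58 mm up)
- flap_hinge (a point): middle of the upper edge of the opening, on the outer face of the slope, 174 mm above the worktop; the hinge line (along box y) and the shut flap's middle lie 4 mm under the face, so the shut flap is met 2.5 mm under it; axes as the box
- flap (a joint): angle (rad) of the plain metal flap, 104 mm wide, 81 mm long, hinged at its upper edge: 0 shut, lying in the slope; grows as it swings inward; 0.785 hangs straight down; stop at 1.25. A spring shuts it: 0.11 N m when shut, 0.19 N m at 0.8 rad (1.5 N at its free edge at first, 3 to 4 N where the tray's rim holds it wide open)
- tray: loose steel hand tray, 104 long (x) x 90 wide (y), walls 33 mm high on three sides, sheet 3 mm, about 0.22 kg; open at its nose (+x). Origin centre of its underside, z up. A black handle rises from the middle of the back wall, backward and up at 55 degrees; its top is 95 mm above the underside. Pieces start to slide at a tilt of 25 to 36 degrees
- tray_grip (a point): centre of the tray's black handle (24 mm wide along y, 16 thick, 72 long), 90 mm behind and 68 mm above the tray's origin; axes as the tray. Taken by its two sides (24 mm apart along y), from above or with the fingers leaning forward
- tray_lip (a point): middle of the lower edge of the tray's open nose, 52 mm ahead of the tray's origin, at its underside; axes as the tray
- half_a_mid (a point): half of a broken flat tensile specimen, copper, 80 mm long, 6 mm thick: grip end 20 mm wide, narrow broken end 12 mm wide; the point is its centre, x runs along it to the broken end, z is up when it lies flat. Starts in the tray
- half_b_mid (a point): half of a broken flat tensile specimen, copper, 72 mm long, 6 mm thick: grip end 20 mm wide, narrow broken end 12 mm wide; the point is its centre, x runs along it to the broken end, z is up when it lies flat. Starts in the tray
- half_c_mid (a point): half of a broken flat tensile specimen, aluminium, 76 mm long, 6 mm thick: grip end 20 mm wide, narrow broken end 12 mm wide; the point is its centre, x runs along it to the broken end, z is up when it lies flat. Starts in the tray
- half_d_mid (a point): half of a broken flat tensile specimen, aluminium, 74 mm long, 6 mm thick: grip end 20 mm wide, narrow broken end 12 mm wide; the point is its centre, x runs along it to the broken end, z is up when it lies flat. Starts in the tray, lying askew on top of the others
- caliper: caliper lying beyond the tray, 66 x 236 x 14 mm; bystander, origin under its centre
- marker: marker pen lying on the right of the box, 17 x 135 x 16 mm; bystander, origin under its centre
- vial_a: screw-capped vial, the nearest of three far behind the box on its right, 26 x 26 x 58 mm; bystander, origin under its centre
Things that resemble listed ones, but are neither listed nor needed, are in the scene too. What is shaped like the part that bears half_b_mid but green or yellow is not meant.

How it is judged (in metres and radians):
On the way, in this order (a step that is already met when the one before it is completed fails the run):
1. the tray is lifted off the worktop with the four pieces in it (height (world z) of tray above 0.04 m and x of half_a_mid in the frame of tray_lip between -0.11 and 0 m and z of each of half_a_mid, half_b_mid, half_c_mid, half_d_mid in the frame of tray_lip below 0.04 m and x of half_b_mid in the frame of tray_lip between -0.11 and 0 m and x of half_c_mid in the frame of tray_lip between -0.11 and 0 m and x of half_d_mid in the frame of tray_lip between -0.11 and 0 m), for 0.1 s.
2. the flap is pushed in (value of joint flap above 0.4 rad), for 0.1 s.
3. all four pieces are inside the box while the tray's rim still holds the flap open (x of half_a_mid in the frame of scrap_box between -0.078 and 0.078 m and y of half_a_mid in the frame of scrap_box between -0.078 and 0.078 m and z of each of half_a_mid, half_b_mid, half_c_mid, half_d_mid in the frame of scrap_box below 0.08 m and x of half_b_mid in the frame of scrap_box between -0.078 and 0.078 m and y of half_b_mid in the frame of scrap_box between -0.078 and 0.078 m and x of half_c_mid in the frame of scrap_box between -0.078 and 0.078 m and y of half_c_mid in the frame of scrap_box between -0.078 and 0.078 m and x of half_d_mid in the frame of scrap_box between -0.078 and 0.078 m and y of half_d_mid in the frame of scrap_box between -0.078 and 0.078 m and value of joint flap above 0.35 rad and contact force between tray and flap above 0.3 N), for 0.1 s.
At the end, for the whole second after the job is handed in: all four halves lie inside the scrap box (centres within its walls and lower than 80 mm), the flap is shut (under 0.06 rad), and the tray stands flat on the worktop (underside lower than 8 mm, tilt under 0.06 rad), at rest (x of half_a_mid in the frame of scrap_box between -0.078 and 0.078 m and y of half_a_mid in the frame of scrap_box between -0.078 and 0.078 m and z of each of half_a_mid, half_b_mid, half_c_mid, half_d_mid in the frame of scrap_box below 0.08 m and x of half_b_mid in the frame of scrap_box between -0.078 and 0.078 m and y of half_b_mid in the frame of scrap_box between -0.078 and 0.078 m and x of half_c_mid in the frame of scrap_box between -0.078 and 0.078 m and y of half_c_mid in the frame of scrap_box between -0.078 and 0.078 m and x of half_d_mid in the frame of scrap_box between -0.078 and 0.078 m and y of half_d_mid in the frame of scrap_box between -0.078 and 0.078 m and value of joint flap below 0.06 rad and height (world z) of tray below 0.008 m and angle between tray's own z axis and vertical below 0.06 rad and linear speed of tray below 0.02 m/s); the robot touches nothing.
It fails at once if the gripper touches a sharp piece (contact force between the fingers and half_a above 1 N or contact force between the fingers and half_b above 1 N or contact force between the fingers and half_c above 1 N or contact force between the fingers and half_d above 1 N).
It fails at once if the tray is rammed against the box with over 30 N (contact force between tray and scrap_box above 30 N).
It fails at once if the gripper pushes the flap (contact force between the fingers and flap above 1 N).
It fails at once if the caliper, the marker or the vial is moved by more than 30 mm (distance of any of caliper, marker, vial_a from where it was at the start of the episode above 0.03 m).
It also fails if it takes over 58 s, if anything falls off the work surface, if the arm or the gripper's body presses on something with over 40 N, if the wrist force passes 120 N, or if a joint passes its speed limit or range.

## Working session

There is one attempt and no reset: what is moved stays moved. The work goes in short steps, Python scripts to look and compute and a tool call to move; the robot and the scene stay as the last step left them, time stands still between calls to the robot, and variables do not carry over. Pictures are saved under pics/ and viewed, at most 10 in all, crops included, and the job is handed in when it is done.

Besides the shell and the picture viewer there is one more tool, called after ">>>" as name([rows], argument=value, ...), one row to a line, values as JSON. jog_arm: Moves the arm, as the interface text tells. Its arguments: {"type":"object","properties":{"plan":{"type":"array","items":{"type":"array","items":{"type":"array","items":{"type":"number"}}}}},"required":["plan"]}

```bash
mkdir -p pics; cat > h.py <<'E'
import numpy as np, cv2
from plant import ctrl
from scipy.spatial.transform import Rotation as Rot
def snap(n,name=None):
    s=ctrl.snapshot(n); im=s["image"]; 
    if name: cv2.imwrite("pics/"+name,im[:,:,::-1])
    s["f"]=im.shape[0]/2/np.tan(np.radians(s["vertical_fov"]/2)); return s
def ray(s,uv,z):
    R=np.array(s["R"]);t=np.array(s["t"]);o=-R.T@t
    d=R.T@np.array([(uv[0]-s["cx"])/s["f"],(uv[1]-s["cy"])/s["f"],1.])
    return o+d*(z-o[2])/d[2]
def proj(s,X):
    c=np.array(s["R"])@X+np.array(s["t"]); return c[:2]/c[2]*s["f"]+[s["cx"],s["cy"]]
E
python3 - <<'E'
from h import *
import pickle
a=snap("scene","s0.png");b=snap("top","t0.png")
pickle.dump((a,b),open("c.pkl","wb"))
o=ctrl.get_obs();print(o["clock"],o["tool_pos"],o["orientation"])
for s in(a,b):print(-np.array(s["R"]).T@s["t"],s["f"],s["cx"],s["cy"])
E
```

```text
0.1 [0.27616814 0.61541509 0.22571444] [ 1.79912852e+02 -7.15217653e-03 -2.41734012e+01]
[0.04993457 0.59610563 0.83443368] 398.3268912803997 260.4830627411308 188.93476001871642
[0.37630794 0.06395609 1.09455854] 370.18360716462377 261.91878822277016 191.43913103297683
```

View pics/s0.png

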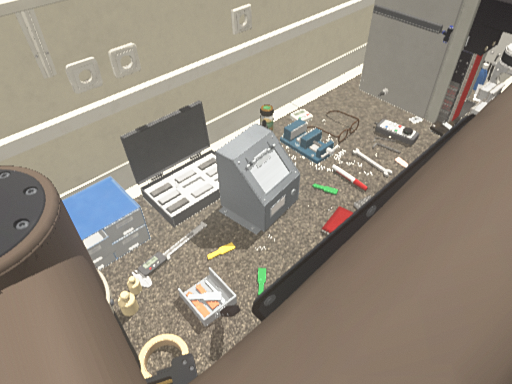

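View pics/t0.png

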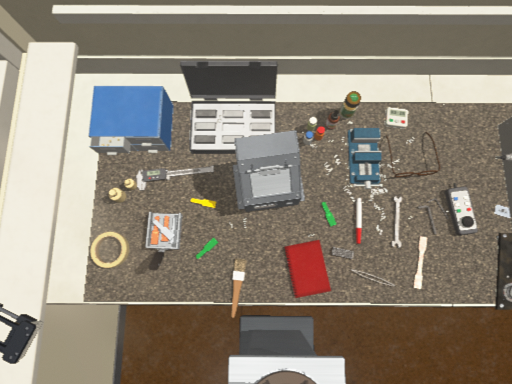

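The top view shows the tray at about (163,230) with its handle at (157,258) pointing towards the robot. The box is at (268,170) with its slope facing the robot, the caliper at (175,173) and the marker at (358,220). Next I'll enlarge the tray and the box.

```bash
python3 - <<'E'
import cv2,numpy as np
t=cv2.imread("pics/t0.png")
a=cv2.resize(t[200:280,125:205],(400,400),interpolation=cv2.INTER_CUBIC)
b=cv2.resize(t[130:210,228:308],(400,400),interpolation=cv2.INTER_CUBIC)
cv2.imwrite("pics/c0.png",np.hstack([a,b]))
E
```

```text
(no output)
```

View pics/c0.png

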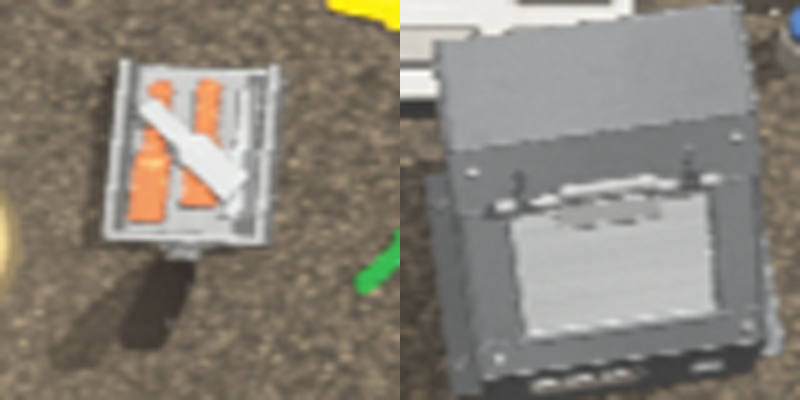

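Left half: the tray's rim corners are at crop (122,62), (277,68), (267,243) and (106,240), with four pieces inside (two copper, one aluminium and the askew one on top). The black handle runs from (180,255) to (140,345). Right half: the box's top front edge is (445,152)-(757,115), its top back edge is (437,42)-(740,5), and the flap's lower edge is (527,337)-(715,315).

```bash
python3 - <<'E'
from h import *
import pickle
a,b=pickle.load(open("c.pkl","rb"))
pa=lambda u,v:(125+(u+.5)/5-.5,200+(v+.5)/5-.5)
pb=lambda u,v:(228+(u-400+.5)/5-.5,130+(v+.5)/5-.5)
T=np.array([ray(b,pa(*p),.033) for p in[(122,62),(277,68),(267,243),(106,240)]])
print("tray rim",T.round(4).tolist())
d=(T[0]+T[1]-T[2]-T[3])/2;w=T[0]-T[1];w2=T[3]-T[2];print("len",np.linalg.norm(d),np.linalg.norm(w),np.linalg.norm(w2),"yaw",np.degrees(np.arctan2(d[1],d[0])),np.degrees(np.arctan2(-w[0],w[1])),np.degrees(np.arctan2(-w2[0],w2[1])),"c",T.mean(0))
print("handle end ", ray(b,pa(142,340),.09),ray(b,pa(180,258),.04))
B=np.array([ray(b,pb(*p),.2) for p in[(445,152),(757,115),(740,5),(437,42)]])
print("top",B.round(4).tolist())
w=B[0]-B[1];w2=B[3]-B[2];print(np.linalg.norm(w),np.linalg.norm(w2),np.degrees(np.arctan2(-w[0],w[1])),np.degrees(np.arctan2(-w2[0],w2[1])))
S=np.array([ray(b,pb(*p),.114) for p in[(527,337),(715,315)]]);w=S[0]-S[1]
print("sill",S.round(4).tolist(),np.linalg.norm(w),np.degrees(np.arctan2(-w[0],w[1])),S.mean(0))
m=B[:2].mean(0);print("top front mid",m,"back mid",B[2:].mean(0))
for n,X in (("traynoseL",T[0]),("TR",T[1]),("BR",T[2]),("BL",T[3]),("boxtopFL",B[0]),("FR",B[1])): print(n,proj(a,X).round(1))
E
```

```text
tray rim [[0.5459, 0.3966, 0.033], [0.5429, 0.3064, 0.033], [0.4424, 0.3066, 0.033], [0.4435, 0.3984, 0.033]]
len 0.10149618131256295 0.09031816842214552 0.09175866321695575 yaw -0.5809531779664986 -1.9037479643725894 -0.7057264059767494 c [0.4936711  0.35200051 0.033     ]
handle end  [0.38729483 0.35737712 0.09      ] [0.43325056 0.3536744  0.04      ]
top [[0.6531, 0.1327, 0.2], [0.6734, -0.0249, 0.2], [0.7325, -0.0171, 0.2], [0.7117, 0.138, 0.2]]
0.15888162886710316 0.1564592894039825 7.36408735540677 7.656793469210832
sill [[0.5756, 0.0928, 0.114], [0.5883, -0.009, 0.114]] 0.1025231388795123 7.13493551003353 [0.58195538 0.04189595 0.114     ]
top front mid [0.66324666 0.05389588 0.2       ] back mid [0.72210253 0.06046848 0.2       ]
traynoseL [178.9 288.1]
TR [210.8 266.5]
BR [237.9 293.5]
BL [205.3 318.8]
boxtopFL [232.8 159.9]
FR [272.7 130.5]
```

```bash
cat >> h.py <<'E'
def pose():
    o=ctrl.get_obs(); return np.array(o["tool_pos"]),Rot.from_euler("xyz",o["orientation"],degrees=True)
def to(p,rpy,cur=None):
    """row (shift mm->m, turn deg) from the current pose to the given TCP pose"""
    p0,r0=cur or pose(); r1=Rot.from_euler("xyz",rpy,degrees=True)
    sh=r0.inv().apply(np.array(p)-p0); rv=np.degrees((r0.inv()*r1).as_rotvec())
    print("shift",sh.round(4).tolist(),"turn",rv.round(2).tolist()," |",round(np.linalg.norm(sh),3),round(np.linalg.norm(rv),1))
def tray_tcp(g,rpy,back=0):
    r=Rot.from_euler("xyz",rpy,degrees=True); return np.array(g)+r.apply([0,0,.019-back])
E
python3 - <<'E'
from h import *
r=[180,-30,-1.5]
to(tray_tcp([.404,.3535,.068],r,.12),r)
E
```

```text
shift [0.1773, 0.206, 0.0706] turn [6.02, 29.61, -22.13]  | 0.281 37.5
```

>>> jog_arm([
  [[1, 0.045, 0.05, 0.018, 1.5, 7.4, -5.5], [1, 0.09, 0.1, 0.035, 3, 14.8, -11], [1, 0.135, 0.155, 0.053, 4.5, 22.2, -16.6], [1, 0.177, 0.206, 0.071, 6, 29.6, -22.1], [1, 0.177, 0.206, 0.071, 6, 29.6, -22.1], [1, 0.177, 0.206, 0.071, 6, 29.6, -22.1]],
])

```text
clock: 0.85
tool_pos: [0.3538, 0.3541, 0.156]
orientation: [-179.8, -30.0, -1.6]
force: [0.6, -0.3, 0.2]
opening: 0.0873
gripper_force: 0.0
```

```bash
python3 - <<'E'
from h import *
import pickle
o=ctrl.get_obs();print(o["clock"],o["tool_pos"],o["orientation"],o["joint_pos"])
p=pose();w=snap("wrist","w1.png");b=snap("top","t1.png")
print(np.array(w["T_tool_cam"]).round(4).tolist(),w["f"])
pickle.dump((o["tool_pos"],o["orientation"],w),open("w1.pkl","wb"))
t=cv2.imread("pics/w1.png")
E
```

```text
0.85 [0.35378715 0.35409532 0.15597973] [-179.83751279  -30.02269397   -1.6446173 ] [ 83.49529523   0.56771756 -57.72644044  50.1048626  -40.50319072
 -36.58634347]
[[0.0009, -0.9527, -0.3038, 0.0837], [1.0, 0.0013, -0.0011, -0.0016], [0.0015, -0.3038, 0.9527, -0.1588], [0.0, 0.0, 0.0, 1.0]] 297.3186396354542
```

View pics/w1.png

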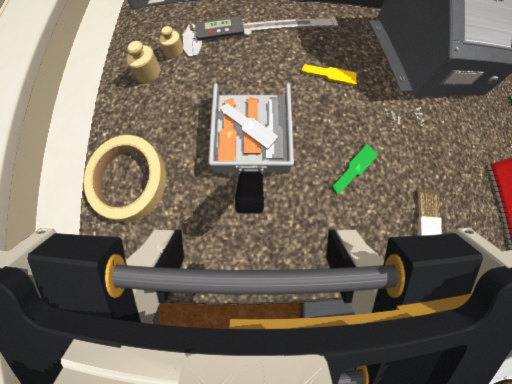

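The wrist view shows the tray with its handle pointing at the gripper, spanning columns 237–263 and rows 170–212. The rim's back corners are near (211,168) and (293,165) and the nose tops near (214,86) and (290,84), with all four pieces inside.

```bash
cat >> h.py <<'E'
def wray(w,p,rpy,uv,z):
    d=np.array(uv)-[w["cx"],w["cy"]]; r=np.linalg.norm(d); a=r/w["f"]
    c=np.r_[np.sin(a)*d/r,np.cos(a)]; T=np.array(w["T_tool_cam"]); R=Rot.from_euler("xyz",rpy,degrees=True)
    v=R.apply(T[:3,:3]@c); o=R.apply(T[:3,3])+p; return o+v*(z-o[2])/v[2]
E
python3 - <<'E'
from h import *
import pickle
p,r,w=pickle.load(open("w1.pkl","rb"))
for n,uv,z in(("BL",(211,168),.033),("BR",(293,165),.033),("NL",(214,86),.033),("NR",(290,84),.033),("h tip L",(237,192),.088),("h tip R",(263,192),.088),("base",(251,172),.045),("mid",(250,185),.08)):
    print(n,wray(w,p,r,uv,z).round(4))
im=w["image"].astype(int); m=(im.max(2)<45)
ys,xs=np.nonzero(m[165:225,225:280]); print(ys.min()+165,ys.max()+165,xs.min()+225,xs.max()+225)
for y in range(166,216,4):
    x=np.nonzero(m[y,225:280])[0]+225
    if len(x):print(y,x.min(),x.max())
E
```

```text
BL [0.4416 0.4008 0.033 ]
BR [0.4426 0.3128 0.033 ]
NL [0.5451 0.3999 0.033 ]
NR [0.5453 0.309  0.033 ]
h tip L [0.4022 0.3699 0.088 ]
h tip R [0.4016 0.3477 0.088 ]
base [0.4323 0.3579 0.045 ]
mid [0.41   0.3588 0.08  ]
171 212 235 263
174 240 261
178 238 261
182 238 261
186 237 262
190 237 262
194 236 262
198 235 263
202 236 262
206 235 262
210 236 261
```

```bash
python3 - <<'E'
from h import *
r=[180,-30,-1.5]
to(tray_tcp([.405,.3565,.067],r,0),r)
E
```

```text
shift [0.0, -0.0023, 0.1216] turn [-0.06, -0.01, -0.1]  | 0.122 0.1
```

>>> jog_arm([
  [[1, 0, -0.002, 0.04, 0, 0, 0], [1, 0, -0.002, 0.08, 0, 0, 0], [1, 0, -0.002, 0.105, 0, 0, 0], [1, 0, -0.002, 0.121, 0, 0, 0], [1, 0, -0.002, 0.121, 0, 0, 0], [0, 0, -0.002, 0.121, 0, 0, 0], [0, 0, -0.002, 0.121, 0, 0, 0], [0, 0, -0.002, 0.121, 0, 0, 0], [0, 0, -0.002, 0.121, 0, 0, 0], [0, 0, -0.002, 0.121, 0, 0, 0], [0, 0, -0.002, 0.121, 0, 0, 0]],
])

```text
clock: 2.33
tool_pos: [0.4263, 0.3801, 0.0683]
orientation: [178.3, -28.6, -1.6]
force: [-1.1, -2.2, 1.5]
opening: 0.0332
gripper_force: 0.9
```

```bash
python3 - <<'E'
from h import *
o=ctrl.get_obs();print(o["clock"],o["tool_pos"],o["orientation"],o["joint_pos"],o["qvel"],o["opening"],o["gripper_force"],o["force"])
snap("wrist","w2.png")
E
```

```text
2.325 [0.42626303 0.38012126 0.06826621] [178.32762363 -28.62974266  -1.59373667] [ 63.63610304  13.76825774 -58.22117656  76.70632129 -27.34947487
 -48.10255422] [-0.11699099  0.16900509  0.05681909 -0.02466441  0.16659554  0.08611702] 0.033188221781252046 0.8845605932583567 [-1.08380739 -2.22360751  1.46715962]
```

View pics/w2.png

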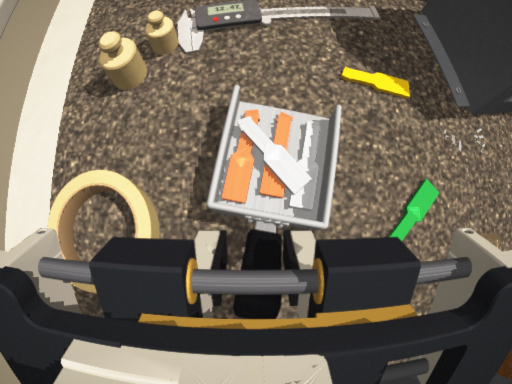

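J3 hit its range limit, so the forward lean was too much for this close position, and the fingers nudged the tray's yaw a little. No piece was touched. I'll open, back off and use a smaller lean.

>>> jog_arm([
  [[1, 0, 0, 0, 0, 0, 0], [1, 0, 0, 0, 0, 0, 0], [1, 0, 0, 0, 0, 0, 0], [1, 0, 0, -0.04, 0, 0, 0], [1, 0, 0, -0.08, 0, 0, 0], [1, 0, 0, -0.12, 0, 0, 0], [1, 0, 0, -0.12, 0, 0, 0], [1, 0, 0, -0.12, 0, 10, 0], [1, 0, 0, -0.12, 0, 20, 0], [1, 0, 0, -0.12, 0, 20, 0]],
])

```text
clock: 3.62
tool_pos: [0.369, 0.4058, 0.1856]
orientation: [176.3, -48.0, -0.5]
force: [-0.2, -1.3, -0.0]
opening: 0.0875
gripper_force: 0.0
```

```bash
python3 - <<'E'
from h import *
import pickle
o=ctrl.get_obs();print(o["clock"],o["tool_pos"],o["orientation"],o["joint_pos"],o["opening"])
w=snap("wrist","w3.png");b=snap("top","t3.png")
pickle.dump((o["tool_pos"],o["orientation"],w),open("w1.pkl","wb"))
E
```

```text
3.625 [0.36904377 0.40578213 0.18557062] [176.33538286 -47.96553296  -0.49046344] [ 87.79320125   8.50741758 -58.20441135  67.84382543 -53.32415718
 -57.21888891] 0.08754455206719396
```

View pics/w3.png

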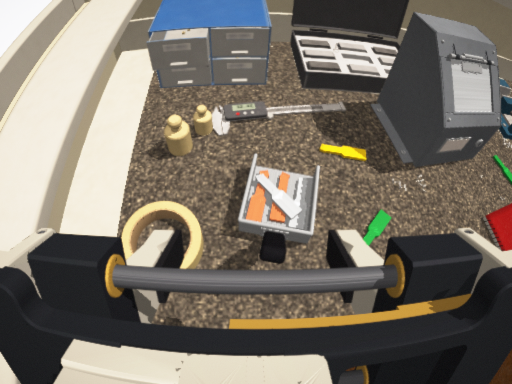

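I had the turn sign reversed, so the lean increased. The tray and its pieces are intact, with the handle at (272,246). Next I go to pitch −8 above the handle.

```bash
python3 - <<'E'
from h import *
r=[180,-8,-5]
to(tray_tcp([.41,.37,.067],r,.12),r)
E
```

```text
shift [0.0046, 0.0295, 0.0339] turn [1.51, -39.85, 2.67]  | 0.045 40.0
```

>>> jog_arm([
  [[1, 0.001, 0.007, 0.008, 0.4, -10, 0.7], [1, 0.002, 0.015, 0.016, 0.8, -20, 1.3], [1, 0.004, 0.022, 0.025, 1.2, -30, 2], [1, 0.005, 0.03, 0.034, 1.5, -39.9, 2.7], [1, 0.005, 0.03, 0.034, 1.5, -39.9, 2.7], [1, 0.005, 0.03, 0.034, 1.5, -39.9, 2.7]],
])

```text
clock: 4.47
tool_pos: [0.3975, 0.371, 0.1686]
orientation: [-179.7, -8.0, -5.3]
force: [0.5, -0.2, -0.5]
opening: 0.0878
gripper_force: 0.0
```

```bash
python3 - <<'E'
from h import *
import pickle
o=ctrl.get_obs();print(o["clock"],o["tool_pos"],o["orientation"],o["joint_pos"],o["opening"])
w=snap("wrist","w4.png")
pickle.dump((o["tool_pos"],o["orientation"],w),open("w1.pkl","wb"))
E
```

```text
4.475 [0.39751878 0.3709582  0.16863362] [-179.70052634   -7.96708051   -5.28262733] [ 69.09066289   7.81147171 -29.00883793   9.76519317 -51.13911334
   9.64693805] 0.08780867704233122
```

View pics/w4.png

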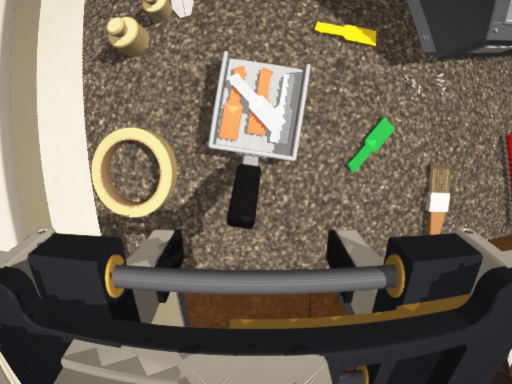

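The tray has turned slightly: rim corners are at NL (223,54), NR (309,66), BR (299,160) and BL (209,150). The handle runs from (250,165) to (242,225).

```bash
python3 - <<'E'
from h import *
import pickle
p,r,w=pickle.load(open("w1.pkl","rb"))
C=np.array([wray(w,p,r,uv,.033) for uv in((223,54),(309,66),(299,160),(209,150))]);print(C.round(4))
d=C[0]+C[1]-C[2]-C[3];print("yaw",np.degrees(np.arctan2(d[1],d[0])),C.mean(0),np.linalg.norm(d)/2)
for n,uv,z in(("tip mid",(242,224),.09),("mid",(245,195),.075),("base",(250,167),.045)): print(n,wray(w,p,r,uv,z).round(4))
y=np.arctan2(d[1],d[0]);c=C.mean(0);print("grip",c-0.09*np.array([np.cos(y),np.sin(y),0]))
E
```

```text
[[0.5547 0.3923 0.033 ]
 [0.5342 0.3044 0.033 ]
 [0.4362 0.324  0.033 ]
 [0.4548 0.4155 0.033 ]]
yaw -12.22414925414418 [0.49495858 0.35905519 0.033     ] 0.1012024017766831
tip mid [0.3894 0.3848 0.09  ]
mid [0.4119 0.3806 0.075 ]
base [0.4342 0.3747 0.045 ]
grip [0.40699917 0.3781115  0.033     ]
```

```bash
python3 - <<'E'
from h import *
r=[180,-8,-12.2]
to(tray_tcp([.408,.380,.066],r,0),r)
E
```

```text
shift [-0.0044, -0.0096, 0.1218] turn [-1.19, -0.02, 6.91]  | 0.122 7.0
```

>>> jog_arm([
  [[1, -0.004, -0.01, 0.03, -1.2, 0, 6.9], [1, -0.004, -0.01, 0.06, -1.2, 0, 6.9], [1, -0.004, -0.01, 0.09, -1.2, 0, 6.9], [1, -0.004, -0.01, 0.11, -1.2, 0, 6.9], [1, -0.004, -0.01, 0.122, -1.2, 0, 6.9], [1, -0.004, -0.01, 0.122, -1.2, 0, 6.9], [1, -0.004, -0.01, 0.122, -1.2, 0, 6.9]],
])

```text
clock: 5.4
tool_pos: [0.4103, 0.3812, 0.048]
orientation: [-180.0, -8.0, -12.0]
force: [-0.2, -0.4, 0.7]
opening: 0.0874
gripper_force: 0.0
```

>>> jog_arm([
  [[0, 0, 0, 0, 0, 0, 0], [0, 0, 0, 0, 0, 0, 0], [0, 0, 0, 0, 0, 0, 0], [0, 0, 0, 0, 0, 0, 0], [0, 0, 0, 0, 0, 0, 0], [0, 0, 0, 0, 0, 0, 0], [0, 0, 0, 0, 0, 0, 0], [0, 0, 0, 0, 0, 0, 0], [0, 0, 0, 0, 0, 0, 0], [0, 0, 0, 0, 0, 0, 0]],
])

```text
clock: 6.65
tool_pos: [0.4102, 0.3803, 0.0472]
orientation: [179.9, -8.0, -12.0]
force: [-3.9, -1.6, 4.1]
opening: 0.0242
gripper_force: 29.7
```

>>> jog_arm([
  [[0, 0.001, 0, -0.006, 0, 0, 0], [0, 0.003, 0, -0.02, 0, 0, 0], [0, 0.006, 0, -0.04, 0, 0, 0], [0, 0.008, 0, -0.058, 0, 0, 0], [0, 0.011, 0, -0.078, 0, 0, 0], [0, 0.013, 0, -0.09, 0, 0, 0], [0, 0.014, 0, -0.097, 0, 0, 0], [0, 0.014, 0, -0.099, 0, 0, 0], [0, 0.014, 0, -0.099, 0, 0, 0]],
])

```text
clock: 7.78
tool_pos: [0.4102, 0.3805, 0.1468]
orientation: [179.9, -8.0, -12.0]
force: [-0.1, -0.2, -3.2]
opening: 0.0237
gripper_force: 29.9
```

```bash
python3 - <<'E'
from h import *
import pickle
o=ctrl.get_obs();print(o["clock"],o["tool_pos"],o["orientation"],o["joint_pos"],o["opening"],o["force"],o["moment"])
w=snap("wrist","w5.png");s=snap("scene","s5.png")
pickle.dump((o["tool_pos"],o["orientation"],w),open("w1.pkl","wb"))
a=cv2.imread("pics/w5.png")[20:260,120:400];b=cv2.imread("pics/s5.png")[200:360,120:300]
cv2.imwrite("pics/v5.png",np.hstack([cv2.resize(a,(440,377)),cv2.resize(b,(356,377))][:2]))
E
```

```text
7.775 [0.41021344 0.38053566 0.14678883] [179.91452571  -7.99670562 -12.02817953] [ 68.31920754  11.20357658 -28.2254938   10.36743868 -49.77226669
   2.99553296] 0.02366730520259126 [-0.08673129 -0.19855928 -3.22049715] [ 0.18163704  0.90247395 -0.04535899]
```

View pics/v5.png

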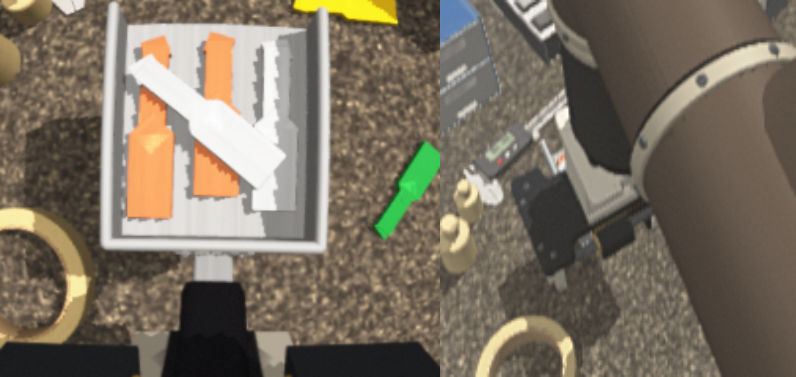

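The tray is lifted and level, with all four pieces in it. Its rim corners in the wrist image are BL (186,176), BR (327,177), NL (191,25) and NR (325,27). From these I'll work out the tray's pose in the tool frame.

```bash
python3 - <<'E'
from h import *
import pickle
from scipy.optimize import least_squares
p,r,w=pickle.load(open("w1.pkl","rb"))
T=np.array(w["T_tool_cam"])
def px(Xt):
    c=(np.linalg.inv(T)@np.r_[Xt,1])[:3]; a=np.arctan2(np.hypot(*c[:2]),c[2]); return c[:2]/np.hypot(*c[:2])*a*w["f"]+[w["cx"],w["cy"]]
uv=np.array([(186,176),(327,177),(191,25),(325,27)])
P=np.array([(-52,45,33),(-52,-45,33),(52,45,33),(52,-45,33)])/1000
Rt=Rot.from_euler("xyz",r,degrees=True)
# nominal: tray level, yaw -12.2, in the tool frame
def pts(q): 
    Rw=Rot.from_euler("xyz",q[3:],degrees=True); X=Rw.apply(P)+q[:3]; return Rt.inv().apply(X-np.array(p))
f=lambda q:np.r_[(np.array([px(x) for x in pts(q)])-uv).ravel(), (q[3:]-[0,0,-12.2])*.3]
s=least_squares(f,np.r_[.495,.36,.1,0,0,-12.2]);print(s.x.round(4),np.abs(s.fun).max())
Rw=Rot.from_euler("xyz",s.x[3:],degrees=True);print("grip",Rw.apply([-.09,0,.068])+s.x[:3], "tcp->grasp", np.array(p)-Rt.apply([0,0,.019]))
E
```

```text
[  0.4966   0.3623   0.0935   0.2375   3.9177 -12.5039] 1.1753127453207424
grip [0.41345202 0.38041745 0.16750001] tcp->grasp [0.40763418 0.38111421 0.16560405]
```

```bash
cat >> h.py <<'E'
S=np.array([.581,.0425,.116]); BY=7.4; DP=12.; DY=.3; GX,GZ=-.146,.067
def tgt(phi,s,c,dy=0):
    """TCP pose for tray tilt phi, lip s mm past the sill along the tray, underside c mm over it"""
    f=np.radians(phi); u=np.array([np.cos(f),-np.sin(f)]); n=np.array([np.sin(f),np.cos(f)])
    g=(s/1e3+GX)*u+(c/1e3+GZ)*n
    g=S+Rot.from_euler("z",BY,degrees=True).apply([g[0],dy/1e3,g[1]])
    rpy=[180,phi-DP,BY+DY]; return tray_tcp(g,rpy),rpy
E
python3 - <<'E'
from h import *
p,r=tgt(8,-70,14);print(p,r);to(p,r)
E
```

```text
[0.38137617 0.01658039 0.20731939] [180, -4.0, 7.7]
shift [0.0556, 0.362, -0.0528] turn [2.17, -3.94, -19.62]  | 0.37 20.1
```

```bash
python3 - <<'E'
from h import *
p,r=tgt(8,-40,14);print(p,r);to(p,r)
E
```

```text
[0.41083678 0.02040665 0.20314419] [180, -4.0, 7.7]
shift [0.0828, 0.3521, -0.0448] turn [2.17, -3.94, -19.62]  | 0.364 20.1
```

>>> jog_arm([
  [[0, 0.002, 0.008, -0.008, 0.1, -0.2, -0.5], [0, 0.004, 0.024, -0.02, 0.2, -0.4, -1.3], [0, 0.008, 0.046, -0.034, 0.3, -0.6, -2.6], [0, 0.013, 0.072, -0.044, 0.5, -0.8, -4], [0, 0.019, 0.1, -0.045, 0.7, -1.1, -5.6], [0, 0.025, 0.13, -0.045, 0.8, -1.4, -7.2], [0, 0.032, 0.16, -0.045, 1, -1.8, -8.9], [0, 0.04, 0.19, -0.045, 1.2, -2.1, -10.6], [0, 0.048, 0.22, -0.045, 1.4, -2.5, -12.3], [0, 0.056, 0.25, -0.045, 1.5, -2.8, -14], [0, 0.064, 0.278, -0.045, 1.7, -3.1, -15.5], [0, 0.071, 0.303, -0.045, 1.9, -3.4, -17], [0, 0.076, 0.324, -0.045, 2, -3.6, -18], [0, 0.08, 0.34, -0.045, 2.1, -3.8, -19], [0, 0.082, 0.349, -0.045, 2.2, -3.9, -19.5], [0, 0.083, 0.352, -0.045, 2.2, -3.9, -19.6], [0, 0.083, 0.352, -0.045, 2.2, -3.9, -19.6]],
])

```text
clock: 10.0
tool_pos: [0.4112, 0.0207, 0.2038]
orientation: [-179.9, -4.1, 7.7]
force: [-0.6, 0.8, -3.9]
opening: 0.0233
gripper_force: 29.9
```

```bash
python3 - <<'E'
from h import *
import pickle
o=ctrl.get_obs();print(o["clock"],o["tool_pos"],o["orientation"],o["joint_pos"],o["opening"],o["force"],o["moment"])
w=snap("wrist","w6.png");b=snap("top","t6.png")
pickle.dump((o["tool_pos"],o["orientation"],w,b),open("w6.pkl","wb"))
a=cv2.imread("pics/w6.png")[0:260,100:420]
cv2.imwrite("pics/v6.png",cv2.resize(a,(736,598),interpolation=cv2.INTER_CUBIC))
E
```

```text
10.0 [0.41117036 0.02071139 0.2038144 ] [-179.91221372   -4.09583787    7.65924252] [ 32.33774373  -7.38516929 -35.74094304   1.92323084 -57.899322
  64.35581049] 0.023289938258552162 [-0.57908317  0.77898224 -3.94197381] [-0.04954074  0.61266286  0.05035321]
```

View pics/v6.png

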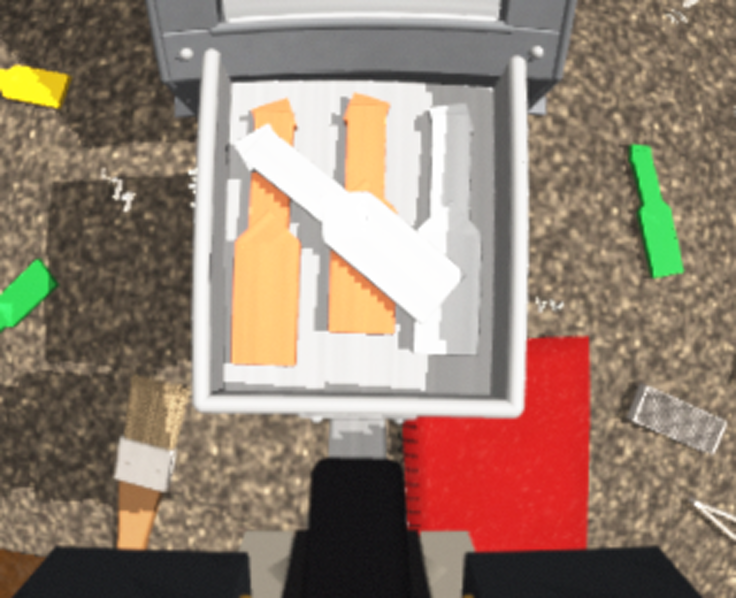

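The tray is centred on the box: tray nose centre is at crop column 364, against 361 for the flap and box. All pieces are in place. Now I check the tray pitch and the sill once more from this view.

```bash
python3 - <<'E'
from h import *
import pickle
from scipy.optimize import least_squares
p,r,w,b=pickle.load(open("w6.pkl","rb"))
T=np.array(w["T_tool_cam"]);Ti=np.linalg.inv(T)
def px(Xt):
    c=(Ti@np.r_[Xt,1])[:3]; a=np.arctan2(np.hypot(*c[:2]),c[2]); return c[:2]/np.hypot(*c[:2])*a*w["f"]+[w["cx"],w["cy"]]
cv=lambda u,v:((u+.5)/2.3-.5+100,(v+.5)/2.3-.5)
uv=np.array([cv(203,408),cv(522,410),cv(211,55),cv(517,60)])
P=np.array([(-52,45,33),(-52,-45,33),(52,45,33),(52,-45,33)])/1000
Rt=Rot.from_euler("xyz",r,degrees=True)
pts=lambda q:Rt.inv().apply(Rot.from_euler("xyz",q[3:],degrees=True).apply(P)+q[:3]-np.array(p))
f=lambda q:np.r_[(np.array([px(x) for x in pts(q)])-uv).ravel(),(q[3]-0)*.3]
s=least_squares(f,np.r_[.49,.03,.15,0,8,7.4]);print(s.x.round(4),np.abs(s.fun).max())
Rw=Rot.from_euler("xyz",s.x[3:],degrees=True)
print("grasp in tray",Rw.inv().apply(np.array(p)-Rt.apply([0,0,.019])-s.x[:3]).round(4))
print("lip",Rw.apply([.052,0,0])+s.x[:3])
for n,q,z in(("flapL",(222,20),.114),("flapR",(500,20),.114),("screwL",(185,53),.108),("screwR",(537,50),.108)):print(n,wray(w,p,r,cv(*q),z).round(4))
E
```

```text
[0.4962 0.0322 0.1445 0.9346 5.7208 7.438 ] 0.4049591680362141
grasp in tray [-0.0946  0.0007  0.0692]
lip [0.54753519 0.03891933 0.13934935]
flapL [0.5794 0.0971 0.114 ]
flapR [ 0.594 -0.008  0.114]
screwL [0.5666 0.1112 0.108 ]
screwR [ 0.5868 -0.025   0.108 ]
```

```bash
sed -i 's/^S=.*/S=np.array([.584,.0435,.116]); BY=7.4; DP=10.5; DY=.3; GX,GZ=-.146,.068/' h.py; python3 - <<'E'
from h import *
for q in((10,-20,11),(12,0,10),(12,20,9),(12,40,9),(12,55,9),(12,65,9)): to(*tgt(*q))
E
```

```text
shift [0.0246, 0.0001, 0.0018] turn [-0.08, -3.58, -0.0]  | 0.025 3.6
shift [0.047, 0.0002, 0.0034] turn [-0.08, -5.58, 0.0]  | 0.047 5.6
shift [0.066, 0.0003, 0.0099] turn [-0.08, -5.58, 0.0]  | 0.067 5.6
shift [0.0852, 0.0004, 0.0154] turn [-0.08, -5.58, 0.0]  | 0.087 5.6
shift [0.0996, 0.0005, 0.0196] turn [-0.08, -5.58, 0.0]  | 0.101 5.6
shift [0.1092, 0.0006, 0.0224] turn [-0.08, -5.58, 0.0]  | 0.111 5.6
```

>>> jog_arm([
  [[0, 0.012, 0, 0.001, 0, -1.8, 0], [0, 0.025, 0, 0.002, 0, -3.6, 0], [0, 0.036, 0, 0.0025, 0, -4.6, 0], [0, 0.047, 0, 0.0035, 0, -5.6, 0], [0, 0.053, 0, 0.0055, 0, -5.6, 0], [0, 0.06, 0, 0.008, 0, -5.6, 0], [0, 0.066, 0, 0.01, 0, -5.6, 0], [0, 0.066, 0, 0.01, 0, -5.6, 0]],
])

```text
clock: 11.1
tool_pos: [0.477, 0.0295, 0.1981]
orientation: [-179.9, 1.6, 7.7]
force: [-1.9, -0.3, -3.4]
opening: 0.024
gripper_force: 29.9
```

```bash
python3 - <<'E'
from h import *
for q in((12,40,9),(12,65,9),(16,66,9),(20,67,9),(24,67,9)): to(*tgt(*q))
E
```

```text
shift [0.0198, -0.0, 0.0032] turn [-0.07, 0.06, -0.02]  | 0.02 0.1
shift [0.0444, 0.0001, 0.0077] turn [-0.07, 0.06, -0.02]  | 0.045 0.1
shift [0.0505, 0.0001, 0.0036] turn [-0.07, -3.94, -0.02]  | 0.051 3.9
shift [0.0569, 0.0002, -0.0001] turn [-0.07, -7.94, -0.02]  | 0.057 7.9
shift [0.0625, 0.0002, -0.0036] turn [-0.07, -11.94, -0.02]  | 0.063 11.9
```

>>> jog_arm([
  [[0, 0.007, 0, 0.001, 0, 0, 0], [0, 0.013, 0, 0.002, 0, 0, 0], [0, 0.02, 0, 0.003, 0, 0, 0], [0, 0.026, 0, 0.0045, 0, 0, 0], [0, 0.032, 0, 0.0055, 0, 0, 0], [0, 0.038, 0, 0.0065, 0, 0, 0], [0, 0.0445, 0, 0.0077, 0, 0, 0], [0, 0.0445, 0, 0.0077, 0, 0, 0]],
])

```text
clock: 12.1
tool_pos: [0.5205, 0.0354, 0.1888]
orientation: [-179.9, 1.7, 7.7]
force: [-5.7, -0.6, -1.8]
opening: 0.0241
gripper_force: 30.0
```

```bash
python3 - <<'E'
from h import *
o=ctrl.get_obs();print(o["clock"],o["tool_pos"],o["orientation"],o["joint_pos"],o["opening"],o["force"],o["moment"])
for q in((16,66,9),(20,67,9),(24,67,9),(30,67,9),(36,66,9),(42,65,9),(48,64,9)): to(*tgt(*q))
w=snap("wrist","w7.png");b=snap("top","t7.png");s=snap("scene","s7.png")
a=cv2.imread("pics/w7.png")[0:260,100:420];c=cv2.imread("pics/t7.png")[110:280,200:320]
cv2.imwrite("pics/v7.png",np.hstack([cv2.resize(a,(480,390)),cv2.resize(c,(275,390))]))
E
```

```text
12.1 [0.52047338 0.03544282 0.18876414] [-179.92973018    1.66613547    7.67604792] [ 25.02687293   8.84478451 -20.15284962  -0.63529863 -62.57321754
  72.94851397] 0.02409712097580594 [-5.71163391 -0.59921022 -1.7843216 ] [-0.4053569   2.46982373  0.08466455]
shift [0.0064, 0.0002, -0.0046] turn [-0.07, -3.83, -0.02]  | 0.008 3.8
shift [0.0128, 0.0003, -0.0082] turn [-0.07, -7.83, -0.02]  | 0.015 7.8
shift [0.0184, 0.0003, -0.0118] turn [-0.07, -11.83, -0.02]  | 0.022 11.8
shift [0.0273, 0.0003, -0.0163] turn [-0.07, -17.83, -0.01]  | 0.032 17.8
shift [0.0358, 0.0004, -0.0205] turn [-0.07, -23.83, -0.01]  | 0.041 23.8
shift [0.0448, 0.0004, -0.0238] turn [-0.08, -29.83, -0.0]  | 0.051 29.8
shift [0.0541, 0.0005, -0.0262] turn [-0.08, -35.83, -0.0]  | 0.06 35.8
```

View pics/v7.png

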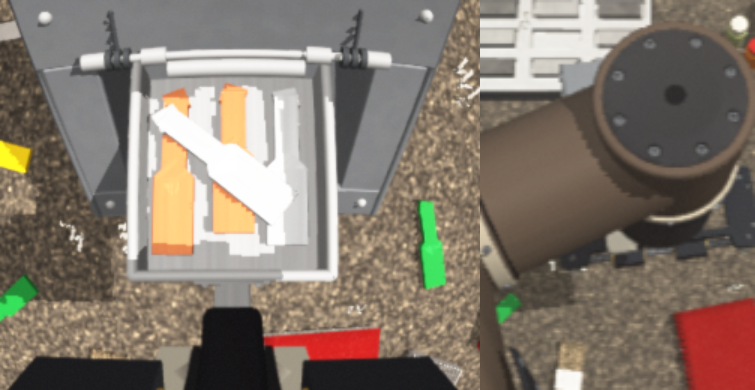

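The nose is inside with the flap resting on it. The tray is centred between the hinge brackets and the pieces are still in place. Now I tip it.

>>> jog_arm([
  [[0, 0.003, 0, -0.002, 0, -2, 0], [0, 0.0064, 0, -0.0046, 0, -3.8, 0], [0, 0.0095, 0, -0.0065, 0, -5.8, 0], [0, 0.0128, 0, -0.0082, 0, -7.8, 0], [0, 0.0184, 0, -0.0118, 0, -11.8, 0], [0, 0.023, 0, -0.014, 0, -14.8, 0], [0, 0.0273, 0, -0.0163, 0, -17.8, 0], [0, 0.0315, 0, -0.0185, 0, -20.8, 0], [0, 0.0358, 0, -0.0205, 0, -23.8, 0], [0, 0.04, 0, -0.0222, 0, -26.8, 0], [0, 0.0448, 0, -0.0238, 0, -29.8, 0], [0, 0.0495, 0, -0.025, 0, -32.8, 0], [0, 0.0541, 0, -0.0262, 0, -35.8, 0], [0, 0.0541, 0, -0.0262, 0, -35.8, 0], [0, 0.0541, 0, -0.0262, 0, -35.8, 0], [0, 0.0541, 0, -0.0262, 0, -35.8, 0]],
])

```text
clock: 14.25
tool_pos: [0.5754, 0.0431, 0.2146]
orientation: [-179.9, 37.2, 7.8]
force: [-2.0, -0.1, -3.0]
opening: 0.0239
gripper_force: 30.0
```

```bash
cat >> h.py <<'E'
def status(name):
    o=ctrl.get_obs();print(o["clock"],o["tool_pos"].round(4),o["orientation"].round(1),o["joint_pos"].round(1),o["opening"],o["force"].round(2),o["moment"].round(2))
    w=snap("wrist",name);im=w["image"].astype(int);h=cv2.cvtColor(w["image"],cv2.COLOR_RGB2HSV)
    m=((h[...,0]>5)&(h[...,0]<18)&(h[...,1]>110)&(h[...,2]>120)).astype(np.uint8)
    n,l,st,c=cv2.connectedComponentsWithStats(m)
    print("orange",[(st[i].tolist()) for i in range(1,n) if st[i][4]>25])
    g=w["image"][0:190:10,170:340:10].mean(2).astype(int)
    return w
E
python3 - <<'E'
from h import *
w=status("w8.png")
g=w["image"]
for y in range(0,200,10):print(y,' '.join("%02x%02x%02x"%tuple(g[y,x]//16*16) for x in range(176,345,12)))
E
```

```text
14.25 [0.5754 0.0431 0.2146] [-179.9   37.2    7.8] [  18.9   35.7   17.    -7.2 -107.8   78.9] 0.023873553237320627 [-2.03 -0.06 -3.  ] [ 0.43 -1.63  0.01]
orange [[170, 182, 14, 33, 332]]
0 c0c0c0 c0c0c0 c0c0c0 c0c0c0 c0c0c0 c0c0c0 c0c0c0 c0c0c0 c0c0c0 c0c0c0 c0c0c0 c0c0c0 c0c0c0 c0c0c0 c0c0c0
10 c0c0c0 c0c0c0 c0c0c0 c0c0c0 c0c0c0 c0c0c0 c0c0c0 c0c0c0 c0c0c0 c0c0c0 c0c0c0 c0c0c0 c0c0c0 c0c0c0 c0c0c0
20 c0c0c0 c0c0c0 c0c0c0 c0c0c0 c0c0c0 c0c0c0 c0c0c0 c0c0c0 c0c0c0 c0c0c0 c0c0c0 c0c0c0 c0c0c0 c0c0c0 c0c0c0
30 c0c0c0 c0c0c0 c0c0c0 c0c0c0 c0c0d0 c0c0c0 c0c0c0 c0c0c0 c0c0c0 c0c0c0 c0c0c0 c0c0c0 c0c0c0 c0c0c0 c0c0c0
40 c0c0c0 c0c0c0 c0c0c0 c0c0c0 c0c0c0 c0c0c0 c0c0d0 c0c0c0 c0c0c0 c0c0c0 c0c0c0 c0c0c0 c0c0c0 c0c0c0 c0c0c0
50 c0c0c0 c0c0c0 c0c0c0 c0c0c0 c0c0c0 c0c0c0 c0c0c0 c0c0c0 c0c0c0 c0c0c0 c0c0c0 c0c0c0 c0c0c0 c0c0c0 c0c0c0
60 c0c0c0 c0c0c0 c0c0c0 c0c0c0 c0c0c0 c0c0c0 c0c0c0 c0d0d0 c0c0c0 c0c0c0 c0c0c0 c0c0c0 c0c0c0 c0c0c0 c0c0c0
70 c0d0d0 c0c0c0 c0c0c0 c0c0c0 c0c0c0 c0c0c0 c0c0c0 c0c0c0 c0c0c0 c0c0c0 c0c0c0 c0c0c0 c0c0c0 c0c0c0 c0c0c0
80 c0c0c0 c0c0c0 c0c0d0 d0d0d0 d0d0d0 c0c0d0 c0
[... 558 characters left out ...]
9090 909090 a09090 b0b0b0 f0e0e0 908070 b0a080
140 a08070 c0c0c0 c0c0c0 c0c0c0 c0c0b0 c0c0c0 b0b0b0 c0c0b0 b0b0b0 c0b0b0 b0b0b0 c0b0b0 e0e0e0 c0c0b0 d0c0b0
150 b0a080 c0c0c0 c0c0c0 c0c0c0 c0c0c0 c0c0c0 c0c0b0 c0c0b0 b0b0b0 c0c0b0 b0b0b0 c0b0b0 e0e0e0 e02020 d02020
160 e0c090 c0c0c0 c0c0c0 c0c0c0 c0c0b0 c0c0c0 c0c0b0 c0c0c0 c0b0b0 c0c0b0 c0b0b0 c0b0b0 e0e0e0 e02020 706050
170 e0c090 c0c0c0 c0c0c0 c0c0c0 c0c0b0 c0c0c0 c0c0b0 c0c0b0 b0b0b0 c0c0b0 c0b0b0 c0c0b0 e0e0e0 e02020 807060
180 f0f0f0 c0c0c0 b0b0b0 b0b0b0 b0a0a0 b0b0a0 a0a0a0 b0a0a0 a0a0a0 a0a0a0 b0a0a0 b0b0a0 e0e0e0 e02020 807060
190 f0b070 908060 908070 a09070 b09080 b0b0a0 909090 e0e0d0 f0f0f0 e02020 e02020 e02020 e02020 e02020 908070
```

The copper pieces are gone from the visible part of the tray (the remaining orange blob is the brush). To be sure of the aluminium ones, I'll tilt further and give a small shake.

```bash
python3 - <<'E'
from h import *
for q in((53,58,9),(58,52,9),(58,48,9)): to(*tgt(*q))
E
```

```text
shift [0.0011, 0.0008, -0.0058] turn [-0.08, -5.27, 0.07]  | 0.006 5.3
shift [0.0027, 0.0008, -0.0133] turn [-0.08, -10.27, 0.07]  | 0.014 10.3
shift [-0.0011, 0.0008, -0.0147] turn [-0.08, -10.27, 0.07]  | 0.015 10.3
```

>>> jog_arm([
  [[0, 0.0005, 0, -0.003, 0, -2.6, 0], [0, 0.001, 0, -0.006, 0, -5.3, 0], [0, 0.002, 0, -0.01, 0, -7.8, 0], [0, 0.0027, 0, -0.0133, 0, -10.3, 0], [0, 0.0027, 0, -0.0133, 0, -10.3, 0], [0, -0.001, 0, -0.0147, 0, -10.3, 0], [0, 0.0027, 0, -0.0133, 0, -10.3, 0], [0, -0.001, 0, -0.0147, 0, -10.3, 0], [0, 0.0027, 0, -0.0133, 0, -10.3, 0], [0, 0.0027, 0.003, -0.0133, 0, -10.3, 0], [0, 0.0027, -0.002, -0.0133, 0, -10.3, 0], [0, 0.0027, 0, -0.0133, 0, -10.3, 0], [0, 0.0027, 0, -0.0133, 0, -10.3, 0], [0, 0.0027, 0, -0.0133, 0, -10.3, 0]],
])

```text
clock: 16.05
tool_pos: [0.5855, 0.0441, 0.2231]
orientation: [-179.9, 47.6, 7.8]
force: [-3.0, -0.3, -3.8]
opening: 0.0239
gripper_force: 30.0
```

```bash
python3 - <<'E'
from h import *
status("w9.png")
for q in((50,40,9),(45,30,10),(45,10,10),(45,-15,12),(35,-35,14),(20,-45,16),(5,-45,20)): to(*tgt(*q))
E
```

```text
16.05 [0.5855 0.0441 0.2231] [-179.9   47.6    7.8] [  18.    42.9   26.2   -8.9 -120.2   78.6] 0.023870711960375872 [-3.03 -0.32 -3.78] [ 0.18 -2.32  0.12]
orange [[170, 148, 15, 30, 290]]
shift [-0.022, 0.0004, 0.0108] turn [-0.06, 8.13, 0.03]  | 0.024 8.1
shift [-0.0371, 0.0003, 0.0192] turn [-0.06, 13.13, 0.03]  | 0.042 13.1
shift [-0.0571, 0.0002, 0.0202] turn [-0.06, 13.13, 0.03]  | 0.061 13.1
shift [-0.0821, 0.0001, 0.0193] turn [-0.06, 13.13, 0.03]  | 0.084 13.1
shift [-0.109, -0.0001, 0.0504] turn [-0.07, 23.13, 0.02]  | 0.12 23.1
shift [-0.1184, -0.0003, 0.1024] turn [-0.07, 38.13, 0.01]  | 0.157 38.1
shift [-0.1069, -0.0005, 0.1493] turn [-0.07, 53.13, 0.0]  | 0.184 53.1
```

>>> jog_arm([
  [[0, -0.011, 0, 0.005, 0, 4, 0], [0, -0.022, 0, 0.0108, 0, 8.1, 0], [0, -0.03, 0, 0.015, 0, 10.6, 0], [0, -0.037, 0, 0.0192, 0, 13.1, 0], [0, -0.047, 0, 0.0197, 0, 13.1, 0], [0, -0.057, 0, 0.0202, 0, 13.1, 0], [0, -0.07, 0, 0.02, 0, 13.1, 0], [0, -0.082, 0, 0.0193, 0, 13.1, 0], [0, -0.095, 0, 0.035, 0, 18.1, 0], [0, -0.109, 0, 0.0504, 0, 23.1, 0], [0, -0.114, 0, 0.075, 0, 30.6, 0], [0, -0.1184, 0, 0.1024, 0, 38.1, 0], [0, -0.1184, 0, 0.1024, 0, 38.1, 0], [0, -0.1184, 0, 0.1024, 0, 38.1, 0]],
])

```text
clock: 17.85
tool_pos: [0.4317, 0.0235, 0.2428]
orientation: [-179.9, 9.4, 7.7]
force: [0.4, -0.4, -1.7]
opening: 0.0239
gripper_force: 30.0
```

```bash
python3 - <<'E'
from h import *
w=status("w10.png")
g=w["image"]
for y in range(0,200,10):print(y,' '.join("%02x%02x%02x"%tuple(g[y,x]//16*16) for x in range(176,345,12)))
E
```

```text
17.85 [0.4317 0.0235 0.2428] [-179.9    9.4    7.7] [ 26.4   2.8 -19.2  -3.2 -76.9  72.3] 0.02385307784485781 [ 0.4  -0.38 -1.71] [ 0.05 -0.68  0.02]
orange [[159, 177, 19, 59, 687]]
0 707070 707070 c0c0c0 c0c0c0 c0c0c0 d0c0c0 d0d0d0 e0e0d0 e0e0e0 d0d0c0 c0c0c0 c0c0c0 404040 707070 707070
10 808080 707080 707070 707070 707070 707070 707070 707070 707070 707070 707070 707070 707070 707070 404050
20 707070 707080 808080 707070 707080 707070 707070 707070 707070 707070 707070 707070 707070 707070 807070
30 706050 303030 303030 807070 706060 505040 404040 404040 303030 303030 908080 e0e0e0 303030 a09070 605040
40 a09070 807060 605040 706050 706050 c0a080 807060 a08070 908060 605050 706050 d0c090 807060 807060 807050
50 b09080 b0a0a0 706050 908060 a09070 706050 706050 807060 706050 908070 a09070 908060 d0c0c0 908060 b0a080
60 403030 d0d0c0 a0a0a0 f0f0f0 f0f0f0 f0f0f0 f0f0e0 f0f0f0 f0e0e0 a0a0a0 a0a0a0 808070 f0f0e0 807060 908070
70 504030 d0c0c0 c0c0c0 f0f0f0 f0f0f0 f0f0f0 f0f0e0 f0f0f0 f0f0e0 a0a0a0 a0a0a0 909090 f0f0f0 908060 807050
80 504040 e0e0e0 d0d0d0 f0f0f0 f0f0f0 f0f0f0 f0f0e0 f0
[... 551 characters left out ...]
f0e0 b0b0a0 a0a0a0 b0a0a0 f0f0f0 d02020 d02020
140 a08060 f0f0f0 b0b0b0 b0b0b0 b0b0b0 b0b0b0 f0f0f0 f0f0f0 f0f0e0 b0b0a0 b0a0a0 b0a0a0 f0f0e0 d02020 d02020
150 d0b080 b0b0b0 b0b0b0 b0b0b0 b0b0b0 b0b0b0 e0e0e0 f0f0f0 f0f0f0 b0b0a0 b0a0a0 b0b0a0 e0e0e0 d02020 d02020
160 d0b080 b0b0b0 b0b0b0 b0b0b0 b0b0b0 b0b0b0 b0b0a0 f0f0f0 f0f0f0 b0b0b0 b0b0a0 b0b0a0 e0e0e0 e02020 d02020
170 f0f0f0 b0b0b0 b0b0b0 b0b0b0 b0b0b0 b0b0b0 b0b0b0 b0b0b0 b0b0a0 b0b0b0 b0b0a0 b0b0a0 e0e0e0 e02020 d02020
180 e0b080 b0b0b0 a0a0a0 a0a0a0 a0a0a0 a0a0a0 a0a0a0 a0a0a0 a0a0a0 a0a0a0 a0a0a0 a0a0a0 e0e0e0 e02020 d02020
190 c0b090 c0a080 908060 908060 a08070 909080 808080 808080 909090 d02020 d02020 d02020 e02020 d02020 d02020
```

The tray is out and looks empty (weight is down by about 2 N). I've used my 10 pictures, so the remaining checks are numeric: edges inside the tray, the tray's angle in the hand, and the flap.

```bash
python3 - <<'E'
import cv2,numpy as np
g=cv2.cvtColor(cv2.imread("pics/w10.png"),cv2.COLOR_BGR2GRAY)
e=cv2.Canny(g,60,140)
for y in range(36,196,4):print(y,''.join('#' if e[y:y+4,x:x+3].any() else '.' for x in range(170,345,3)))
E
```

```text
36 #########################.#################################
40 #####.###################.################.####.###########
44 #######.#.################.#######.##############.#########
48 #######.####.#########.###..#####################.#.#######
52 #######.#######################################.#.#########
56 ######..#.#.........................#.........#.#.###.#####
60 ####.##.#.#.........................#.........#.#.#...#####
64 ###..##.#.#........................##.........#.#.#########
68 ####.#..#.#.........................#.........#.#.#########
72 ####.#..#.#.........................#.........#.#.#..######
76 #....#..#.#.........................#.........#.#.#.####..#
80 .###.#.#.##.........................##........#.#.#.######.
84 ####.#.#.#..........................#.........#.#.########.
88 ####.#.#.#..........................#.........#.#..########
92 ######.#.#..........................#.........#.#..########
96 ####.#.#.#..........................##........#.##.########
100 #.#.##.#.#..........................##........#..#.########
104 .#####.#.#..............
[... 743 characters left out ...]
 ######.#.#................#.........##.........#.#.#.......
156 ######.#.#................#.........#..........#.#.#.......
160 ######.#.#................#.........#..........#.#.#.......
164 ...###.#.#................###########..........#.#.#.......
168 ...###.#.#.....................................#.#.#.......
172 ...###.#.#.....................................#.#.#.......
176 ##.###.#.#.....................................#.#.#.......
180 .#####.###########################################.#.......
184 .##############.#####################..#..........##......#
188 .#####################.############################.......#
192 ################.########......######.....................#
```

```bash
python3 - <<'E'
from h import *
import pickle
w=pickle.load(open("w6.pkl","rb"))[2];Ti=np.linalg.inv(np.array(w["T_tool_cam"]))
def px(Xt):
    c=(Ti@np.r_[Xt,1])[:3]; a=np.arctan2(np.hypot(*c[:2]),c[2]); return c[:2]/np.hypot(*c[:2])*a*w["f"]+[w["cx"],w["cy"]]
Rf=Rot.from_euler("x",180,degrees=True)
for DP in(9,12,15,18,21,24):
    # tray in tool frame: flip, then pitch by DP relative to the tool
    f=lambda X:px(Rf.inv().apply(Rot.from_euler("y",DP,degrees=True).apply(np.array(X)-[-.0946,0,.0685]))+[0,0,-.019])
    print(DP,"lip",f([.052,0,.003]).round(1),"back in/out",f([-.049,0,.033])[1].round(1),f([-.052,0,.033])[1].round(1),"nose L/R",f([.052,.0435,.033]).round(1),f([.052,-.0435,.033]).round(1),"back L/R",f([-.05,.0435,.033]).round(1),f([-.05,-.0435,.033]).round(1))
E
```

```text
9 lip [257.   35.8] back in/out 171.7 176.4 nose L/R [191.7  22.1] [322.7  22.7] back L/R [189.3 173.5] [324.8 173.7]
12 lip [256.9  43.4] back in/out 174.4 179.1 nose L/R [193.8  29. ] [320.5  29.5] back L/R [190.1 176.1] [323.9 176.4]
15 lip [256.9  51.1] back in/out 177.2 181.8 nose L/R [195.7  35.9] [318.5  36.4] back L/R [190.9 178.9] [323.1 179.1]
18 lip [256.8  58.8] back in/out 180.2 184.7 nose L/R [197.4  42.9] [316.6  43.3] back L/R [191.7 181.7] [322.3 182. ]
21 lip [256.8  66.5] back in/out 183.2 187.7 nose L/R [199.   49.9] [314.9  50.3] back L/R [192.3 184.7] [321.5 185. ]
24 lip [256.7  74.1] back in/out 186.4 190.8 nose L/R [200.5  57. ] [313.2  57.4] back L/R [193.  187.8] [320.8 188.1]
```

The tray is empty; the only edges left are shadows. Its angle to the tool is now about 17.5°, so I level it for setting down at its old place.

```bash
cat >> h.py <<'E'
def place(z,yaw=-10,o=(.502,.350),DP=17.5,pitch=0):
    Ry=Rot.from_euler("z",yaw,degrees=True); g=Ry.apply([-.0946,0,.0685])+[o[0],o[1],z]
    rpy=[180,pitch-DP,yaw+.3]; return tray_tcp(g,rpy),rpy
E
python3 - <<'E'
from h import *
print(place(.12)); to(*place(.12)); to(*place(.03)); 
s=ctrl.snapshot("top")
E
```

```text
(array([0.41446891, 0.36546447, 0.17037938]), [180, -17.5, -9.7])
shift [0.0396, -0.3409, 0.0671] turn [-1.33, 26.76, 17.51]  | 0.35 32.0
shift [0.0544, -0.3408, 0.1559] turn [-1.33, 26.76, 17.51]  | 0.379 32.0
```

>>> jog_arm([
  [[0, -0.012, -0.012, 0, 0, 2, 1], [0, -0.015, -0.035, 0.002, -0.1, 4.5, 2], [0, -0.01, -0.065, 0.005, -0.3, 7, 3], [0, -0.005, -0.098, 0.008, -0.4, 9.5, 4.5], [0, 0, -0.13, 0.012, -0.6, 12, 6], [0, 0.005, -0.163, 0.018, -0.7, 14.5, 8], [0, 0.011, -0.195, 0.025, -0.8, 17, 10], [0, 0.018, -0.228, 0.034, -1, 19.5, 12], [0, 0.025, -0.26, 0.043, -1.1, 22, 14], [0, 0.032, -0.29, 0.053, -1.2, 24.5, 16], [0, 0.037, -0.315, 0.061, -1.3, 26, 17], [0, 0.039, -0.333, 0.066, -1.3, 26.8, 17.5], [0, 0.04, -0.341, 0.067, -1.3, 26.8, 17.5], [0, 0.04, -0.341, 0.067, -1.3, 26.8, 17.5], [0, 0.04, -0.341, 0.067, -1.3, 26.8, 17.5]],
])

```text
clock: 19.82
tool_pos: [0.4142, 0.3648, 0.1695]
orientation: [180.0, -17.5, -9.7]
force: [-0.4, -0.5, -1.1]
opening: 0.0237
gripper_force: 30.0
```

```bash
python3 - <<'E'
from h import *
w=status("w11.png"); b=snap("top","t11.png")
to(*place(.03)); to(*place(.006)); to(*place(.002))
t0=cv2.imread("pics/t0.png").astype(int);t=cv2.imread("pics/t11.png").astype(int)
d=np.abs(t-t0).max(2)
print("flap region diff", d[165:200,240:302].mean(), (d[165:200,240:302]>40).sum(), "caliper",(d[160:190,135:215]>60).sum(),"marker",(d[195:245,352:366]>60).sum(),"vials",(d[115:140,300:330]>60).sum())
g=cv2.cvtColor(cv2.imread("pics/w11.png"),cv2.COLOR_BGR2GRAY)
e=cv2.Canny(g,60,140)
for y in list(range(36,68,4))+list(range(164,196,4)):print(y,''.join('#' if e[y:y+4,x:x+3].any() else '.' for x in range(170,345,3)))
E
```

```text
19.825 [0.4142 0.3648 0.1695] [180.  -17.5  -9.7] [ 72.7   6.6 -37.6  24.4 -46.1  -9.5] 0.023682868880103833 [-0.4  -0.53 -1.13] [ 0.2   1.32 -0.05]
orange [[99, 187, 21, 59, 410], [150, 197, 9, 22, 30], [428, 231, 15, 30, 358], [429, 282, 8, 23, 135]]
shift [-0.0267, -0.0007, 0.0853] turn [-0.01, 0.03, -0.06]  | 0.089 0.1
shift [-0.0339, -0.0007, 0.1082] turn [-0.01, 0.03, -0.06]  | 0.113 0.1
shift [-0.0351, -0.0007, 0.112] turn [-0.01, 0.03, -0.06]  | 0.117 0.1
flap region diff 1.2447004608294931 0 caliper 0 marker 0 vials 0
36 #.....#.########################.#########...###.###...####
40 ################################.#######.##.###.#####.#####
44 #######.################.###########.############.#####.##.
48 ##.####.###########.###.######.################.#.#####.#..
52 #..####.#.####################################..#.#######..
56 #..####.#.#...............................#####.#.#..###..#
60 #######.#.#..........................######...#.#.#########
64 #####.#.#.#..........................##.......#.#.......##.
164 ..##.#.#.#...........................#.........#.#.########
168 ##...#.#.#...........................##........#.#.####...#
172 ##.###.#.#............................#........#.#.#####..#
176 ######.#.#............................#........#.#.########
180 ###..#.###########################################.#...####
184 ####.#.............###########################.#########.##
188 .###################.#############################.########
192 ....######....#.#############.###############.############.
```

The flap area is identical to the start image (shut), and the bystanders are unmoved. Next I lower the tray.

>>> jog_arm([
  [[0, -0.005, -0.001, 0.015, 0, 0, 0], [0, -0.012, -0.001, 0.038, 0, 0, 0], [0, -0.019, -0.001, 0.062, 0, 0, 0], [0, -0.025, -0.001, 0.08, 0, 0, 0], [0, -0.03, -0.001, 0.095, 0, 0, 0], [0, -0.032, -0.001, 0.102, 0, 0, 0], [0, -0.0335, -0.001, 0.107, 0, 0, 0], [0, -0.0345, -0.001, 0.11, 0, 0, 0], [0, -0.0345, -0.001, 0.11, 0, 0, 0]],
])

```text
clock: 21.05
tool_pos: [0.4144, 0.3663, 0.0544]
orientation: [-180.0, -17.5, -9.7]
force: [0.2, 0.2, -2.3]
opening: 0.0237
gripper_force: 30.0
```

>>> jog_arm([
  [[0, -0.0005, 0, 0.0015, 0, 0, 0], [0, -0.001, 0, 0.003, 0, 0, 0], [0, -0.001, 0, 0.004, 0, 0, 0], [0, -0.001, 0, 0.004, 0, 0, 0]],
])

```text
clock: 21.55
tool_pos: [0.4145, 0.3661, 0.0499]
orientation: [180.0, -17.5, -9.7]
force: [0.7, -0.1, -1.6]
opening: 0.0237
gripper_force: 30.0
```

>>> jog_arm([
  [[0, 0, 0, 0.0015, 0, 0, 0], [0, 0, 0, 0.0015, 0, 0, 0], [1, 0, 0, 0.0015, 0, 0, 0], [1, 0, 0, 0.0015, 0, 0, 0], [1, 0, 0, 0.0015, 0, 0, 0], [1, 0, 0, 0.0015, 0, 0, 0], [1, 0, 0, 0.0015, 0, 0, 0], [1, 0, 0, -0.03, 0, 0, 0], [1, 0, 0, -0.06, 0, 0, 0], [1, 0, 0, -0.09, 0, 0, 0], [1, 0, 0, -0.12, 0, 0, 0], [1, 0, 0, -0.12, 0, 0, 0], [1, 0, 0, -0.12, 0, 0, 0]],
])

```text
clock: 23.18
tool_pos: [0.3788, 0.3719, 0.1641]
orientation: [180.0, -17.5, -9.7]
force: [-0.2, 1.0, -0.4]
opening: 0.0877
gripper_force: 0.0
```

```bash
python3 - <<'E'
from h import *
from scipy.optimize import least_squares
w=status("w12.png");p,R=pose()
g=cv2.cvtColor(w["image"],cv2.COLOR_RGB2GRAY)
e=cv2.Canny(g,60,140)
for y in range(80,240,4):print(y,''.join('#' if e[y:y+4,x:x+3].any() else '.' for x in range(190,330,3)))
Ti=np.linalg.inv(np.array(w["T_tool_cam"]))
def px(X):
    c=(Ti@np.r_[R.inv().apply(X-p),1])[:3]; h=np.hypot(*c[:2]); return c[:2]/h*np.arctan2(h,c[2])*w["f"]+[w["cx"],w["cy"]]
Y=Rot.from_euler("z",-10,degrees=True)
print("flat-tray prediction",[(n,px(Y.apply(X)+[.502,.351,0]).round(0)) for n,X in(("lip",[.052,0,.003]),("NL",[.052,.0435,.033]),("NR",[.052,-.0435,.033]),("BL",[-.05,.0435,.033]),("BR",[-.05,-.0435,.033]))])
E
```

```text
23.175 [0.3788 0.3719 0.1641] [180.  -17.5  -9.7] [ 77.3   5.5 -39.7  24.4 -46.6 -14.2] 0.0876664914498619 [-0.17  0.99 -0.38] [ 0.14  1.   -0.01]
orange [[98, 155, 30, 66, 461], [431, 203, 16, 32, 383]]
80 ####...###.................#.....##############
84 ####...###.................##....##############
88 ######.###.................#.....##############
92 #####.####.................#.....##############
96 ##########.................##....###.##########
100 ##########.................##....###.#####.####
104 #####..###.................#.....#########..###
108 ####...###.................##....##############
112 ###...####.................##....##############
116 ##########.................#.....######.#######
120 ####.#####..................#....#######..#####
124 ###..#####.................##....##.####..##.##
128 ###.##.###.................#.....##.#####.###.#
132 ###....###..................#....##.#########.#
136 ###....###.................##....##.###########
140 ###....###.................#.....##.###########
144 ###....###..................#....##.###########
148 ###..#.######
[... 646 characters left out ...]
############
200 ######..##..#####.........#.###################
204 #####...##..#####.........#########..##########
208 ###.....##.######.........#####################
212 #####....#########.......######.###############
216 #..##....######################..##############
220 #..############.#####...####..#################
224 #.#.#################...##.####################
228 ########.##.#########...#######################
232 ##################..##..#############.#########
236 ####.###############.#######.#################.
flat-tray prediction [('lip', array([256.,  71.])), ('NL', array([217.,  61.])), ('NR', array([295.,  62.])), ('BL', array([214., 150.])), ('BR', array([297., 151.]))]
```

```bash
python3 -c "
from plant import ctrl
print(ctrl.close_job())"
```

```text
the job is handed in; nothing more can be done
None
```

I handed the job in at about 23 s, with no verdict shown. The wrist camera and a weight drop of about 2 N show the tray emptied into the box, though I couldn't see the pieces inside. The flap is shut, the tray is flat on the worktop, the bystanders are unmoved, and a first grasp stopped by a joint limit only nudged the tray.

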